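# Hang the pull key on the hook inside the key locker

### The arm

A 7-joint arm with a two-finger parallel gripper is mounted at the origin on a cart in front of the work surface, level with it; the furniture and walls round the work are solid. World frame = base frame: x ahead of the robot, y to its left, z up, the work surface at z = 0. Lengths are in m, angles in rad, forces in N, time in s.
With the tool pointing down it reaches from about 0.4 to 0.875 m from the base axis. Payload 19.3 kg.
Tool frame: the origin (TCP) lies on the centre line of the jaws, within the pads' length; the fingertips stand 8 mm ahead of it and the grasp point (between the pads) lies 11 mm behind it; z points along the fingers, x is the direction in which the jaws open and shut, and the axes are right-handed (so a half turn about z gives the same grasp; the last joint's range is limited). The gripper opens to 85 mm and grips with 20 to 120 N. Pads are 22 mm wide; open, the fingers measure 114 mm over their backs; the gripper's body (76 mm by 85 mm) begins 54 mm behind the grasp point. The pads swing forward as they close: fully open they stand 13 mm farther back than shut.
Start: joints at [1.198, 0.521, -0.036, 1.599, 0.021, 1.021, -0.113], TCP at [0.186, -0.597, 0.239] pointing down, gripper open.
Joint ranges: [-2.91, 2.91], [-0.3, 2.13], [-1.5, 1.42], [0.17, 2.43], [-1.26, 4.41], [0.16, 1.93], [-2.52, 2.52]. Speed limits (rad/s): [1.89, 1.89, 2.39, 2.39, 3.01, 3.01, 3.01].

### API

Orientations are given as a rotation vector (axis times angle).
In Python, from plant import r gives the robot as it stands. The module is installed in compiled form; this text tells all that it offers.
- The arm moves only by the shell command python3 -m jog 'ROWS' [OPENING] [FORCE]. ROWS is JSON, a list of rows, each a list of 2 entries, a list of its own where there are three numbers: the shift along the world's x, y, z in m, then the turn, a rotation vector about the world's x, y, z in degrees. In form: [[[tx, ty, tz], [wx, wy, wz]], ...]. A call has 1 to 5 rows; each row is the pose to reach, as a shift and turn from the pose measured when the call began; what a row does not reach only later rows make up. A row lasts 1/12 s, in which the tool goes at most 41.7 mm and 7.16 degrees, less where a joint would pass 70% of its speed; a pose out of reach is approached as far as the arm can. A call with a gripper value outside its range is refused whole. OPENING is the closure in counts, from 0 (fully open) to 255 (shut), set as the call begins (- or left out, the last holds). The fingers move at their own pace and stop on an object; FORCE is the grip in N (left out, the last holds). Time passes only in rows, so rows that repeat a pose let the fingers close. It gives the time, the measured TCP pose, the force and the opening at its end, in the units of the state.
- r.observe(): the state, without advancing time (a new reading comes with each control period).
- r.snapshot(name): name is "scene" or "top" or "wrist"; returns the picture (400x640x3 uint8, red, green, blue); there is no depth.
- r.get_calibration(name): a dict with "K" (3x3 intrinsics, pixels), "dist_coeffs" ([k1, k2, p1, p2, k3] as OpenCV has them; the pictures are not rectified), "position" and "rotation" of the camera in the world; the wrist camera has in their place "T_tool_cam" (4x4, takes a point from camera to tool coordinates, whose origin is the TCP and whose axes are the tool frame's). Camera axes: x right, y up, looking along -z (the intrinsics and any distortion apply to the point x, -y, -z); pixel columns grow to the right and rows downward; lengths in m; the calibration is good to about 2 mm. A picture is of the moment at which its call begins: read the wrist's pose just before it. get_calibration takes no time and is no camera call.
- r.finish_job(): hands the job in, once; it reports no verdict.
The state is a dict: "time": time; "q": joint angles; "qd": joint speeds; "joint_efforts": joint torques, N m; "tool_pos": TCP position; "tcp_rot": TCP orientation; "ft_force": force on the tool from outside, world axes, zero at the start; "ft_torque": the same for the moment, N m; "finger_gap": opening from 0.0 (shut) to 1.0 (fully open).
Only numpy, scipy, OpenCV 4.12 (cv2) and the standard library are available. Lean on these libraries where they do the work, as an engineer would, in place of code of your own. Each camera call takes 0.05 s, during which the arm holds its last target.

### The job

Hang the orange-handled pull key on the brass hook deep inside the low grey key locker: pass its loop in under the blue front lip, tilt it up over the hook's upturned tip and let it down so that the loop is caught behind the tip and the shank rests on the sill, with the handle outside, then let go. The hook board is clamped at an unknown depth, so feel for it gently: nothing may press on the locker with more than 20 N. Leave the timer, marker, jar and tape roll where they are.

Things in the scene. Friction and masses are not known exactly. Their poses are not given: they have to be found in the camera images.
- key_locker: Low grey locker fixed on the bench, 190 deep (x) x 130 wide (y) x 166 high mm, open at the front above a blind drawer. Origin on the bench below the middle of its front face; +x runs into the locker, z up. Niche floor 61 mm, roof underside 160 mm above the bench. The opening is 118 mm wide and 40 mm high, from 78 mm (sill) to 118 mm (blue front lip) above the bench.
- sill (a point): Middle of the top of the round steel sill bar along the foot of the opening (8 mm thick, top 78 mm above the bench), on which the shank of the hung key rests. Axes as the locker's.
- lip (a point): Middle of the lower edge of the blue lip, 6 mm thick, that hangs from the roof's front edge (118 mm above the bench), under which the loop must pass. Axes as the locker's.
- hook_zone (a point): A fixed point of the locker (110 mm in, 112 mm up), not of the hook. A rigid steel board, 100 wide, top 156 mm up, is clamped with its face 0 to 50 mm deeper than this; how deep is not measured: feel for it. At y = 0 its brass hook, 10 wide, runs 11 mm toward the front, top 112 mm up (saddle), and ends in a 5 mm thick upturned tip, top 128 mm up. A hung loop's far bar lies between tip and board.
- key_grip (a point): Centre of the orange handle of the pull key, a loose tool of about 90 g, heavy toward the loop, lying flat on the bench (20 mm below this point). +x runs along the shank to the loop, z up. Handle 62 long, 16 wide (y), 32 high mm, reaching 14 mm above this point; a black collar 20 wide ends it 38 mm on the loop side. Grasp it across its width from above.
- key_loop (a point): Middle of the far bar of the key's steel loop: 230 mm along +x from key_grip and 16 mm lower. Shank: straight 8 mm round rod on the same line. Loop: 7 mm round wire in the key's flat plane, 27 mm long and 26 mm wide inside, its straight far bar 18 mm wide. Axes as key_grip. When hung, this point is about 115.5 mm above the bench.
- timer: Loose white digital timer, 62 x 68 x 24 mm, origin at the centre of its underside. Bystander.
- marker_red: Loose red-capped marker, 137 mm long, 14 mm thick, along its y axis, origin at its underside. Bystander.
- spec_jar: Loose clear jar with yellow lid, 47 mm across, 80 mm high, origin at the centre of its underside. Bystander.
- tape_roll: Loose green tape roll lying flat, 90 mm across, 19 mm high, origin at the centre of its underside. Bystander.

How it is judged:
On the way, in this order (a step that is already met when the one before it is completed fails the run):
1. the key has been lifted off the bench, loop and handle (height (world z) of key_loop above 0.03 m and height (world z) of key_grip above 0.04 m), for 0.1 s.
2. the loop is inside the locker, tilted up over the height of the hook's tip (x of key_loop in the frame of key_locker above 0.06 m and z of key_loop in the frame of key_locker above 0.127 m), for 0.1 s.
At the end, for the whole second after the job is handed in: The key hangs at rest, released: the far bar of its loop lies in the hook's saddle (its centre 107 to 123 mm above the bench, 90 to 165 mm behind the locker's front face, within 15 mm of the hook's middle plane), and the handle is outside, more than 30 mm in front of the locker (z of key_loop in the frame of key_locker between 0.107 and 0.123 m and x of key_loop in the frame of key_locker between 0.09 and 0.165 m and y of key_loop in the frame of key_locker between -0.015 and 0.015 m and x of key_grip in the frame of key_locker below -0.03 m and contact force between pull_key and key_locker above 0.1 N and contact force between pull_key and the fingers below 0.1 N and linear speed of pull_key below 0.02 m/s); the robot touches nothing.
It fails at once if anything presses on the locker or its hook with more than 20 N (contact force between anything else and key_locker above 20 N).
It fails at once if the timer is pushed more than 3 cm from its place (distance of timer from where it was at the start of the episode above 0.03 m).
It fails at once if the marker is pushed more than 3 cm from its place (distance of marker_red from where it was at the start of the episode above 0.03 m).
It fails at once if the jar is pushed more than 3 cm from its place (distance of spec_jar from where it was at the start of the episode above 0.03 m).
It fails at once if the tape roll is pushed more than 3 cm from its place (distance of tape_roll from where it was at the start of the episode above 0.03 m).
It also fails if it takes over 56 s, if anything falls off the work surface, if the arm or the gripper's body presses on something with over 40 N, if the wrist force passes 120 N, or if a joint passes its speed limit or range.

## Working session

There is one attempt and no reset: what is moved stays moved. The work goes in short steps, Python scripts to look and compute and a shell command to move; the robot and the scene stay as the last step left them, time stands still between calls to the robot, and variables do not carry over. Pictures are saved under pics/ and viewed, and the job is handed in when it is done.

```bash
mkdir -p pics
cat > h.py <<'E'
import numpy as np,cv2
from plant import r
def snap(n,f):
    im=r.snapshot(n); cv2.imwrite('pics/'+f+'.png',im[:,:,::-1]); return im
def cam(n,st=None):
    c=r.get_calibration(n);K=np.array(c["K"]);d=np.array(c["dist_coeffs"])
    if n=="wrist":
        st=st or r.observe();T=np.eye(4);T[:3,:3]=cv2.Rodrigues(np.array(st["tcp_rot"]))[0];T[:3,3]=st["tool_pos"]
        T=T@np.array(c["T_tool_cam"]);return K,d,T[:3,:3],T[:3,3]
    R=np.array(c["rotation"],float)
    if R.size==3:R=cv2.Rodrigues(R)[0]
    return K,d,R,np.array(c["position"],float)
def ray(C,u,v):
    K,d,R,p=C;q=cv2.undistortPoints(np.array([[[u,v]]],float),K,d)[0,0]
    w=R@np.array([q[0],-q[1],-1]);return p,w/np.linalg.norm(w)
def onz(C,u,v,z):
    p,w=ray(C,u,v);return p+w*(z-p[2])/w[2]
def proj(C,X):
    K,d,R,p=C;Y=(np.atleast_2d(X)-p)@R;Y=Y*[1,-1,-1]
    return cv2.projectPoints(Y,np.zeros(3),np.zeros(3),K,d)[0][:,0]
E
python3 - <<'E'
from h import *
print(r.observe())
for n in("scene","top","wrist"):
    snap(n,n+"0")
    C=cam(n);print(n,C[0].tolist(),C[3],(-C[2][:,2]))
E
```

```text
{'time': 0.0, 'q': array([ 1.19779995,  0.52199887, -0.03637329,  1.59999304,  0.02120181,
        1.02110049, -0.11279705]), 'qd': array([ 0.00010944, -0.00122458, -0.00136239,  0.00054265,  0.00032855,
       -0.00041291,  0.00020283]), 'joint_efforts': array([-1.02015381e-04, -9.27101827e+01,  1.97971009e+00, -3.69929659e+01,
        1.79428642e-02,  8.29937373e-03,  2.19975999e-05]), 'tool_pos': array([ 0.18626332, -0.59626066,  0.23874001]), 'tcp_rot': array([-2.5306069e+00,  1.8605865e+00,  1.4628613e-03]), 'ft_force': array([-0.18823461, -0.43820871,  0.23946451]), 'ft_torque': array([-0.03561465,  0.00813035, -0.01259042]), 'finger_gap': 0.9981979800452935}
scene [[399.77533506918553, 0.0, 325.7002093404426], [0.0, 399.77533506918553, 199.18444147594252], [0.0, 0.0, 1.0]] [-0.23981172  0.553523    0.98016766] [ 0.59753754 -0.45060462 -0.66325287]
top [[451.2503926064906, 0.0, 327.4709559153633], [0.0, 451.2503926064906, 193.98974059071048], [0.0, 0.0, 1.0]] [-0.63823043 -0.09010161  1.59710449] [ 0.62218181  0.01451558 -0.7827382 ]
wrist [[329.2964004241013, 0.0, 317.7484323780414], [0.0, 329.2964004241013, 196.99486911617666], [0.0, 0.0, 1.0]] [ 0.25809328 -0.57417068  0.37181024] [-0.28204555 -0.08912309 -0.95525252]
```

View pics/scene0.png

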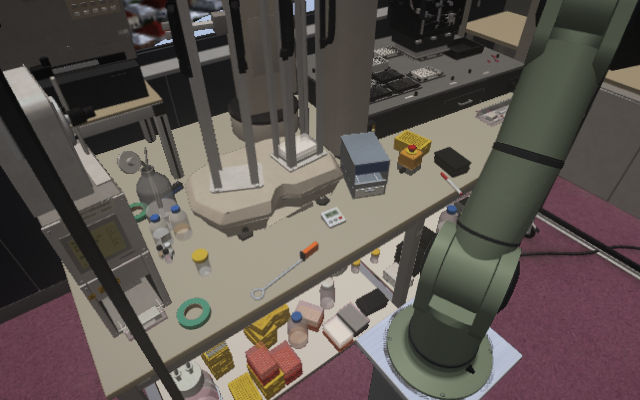

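View pics/top0.png

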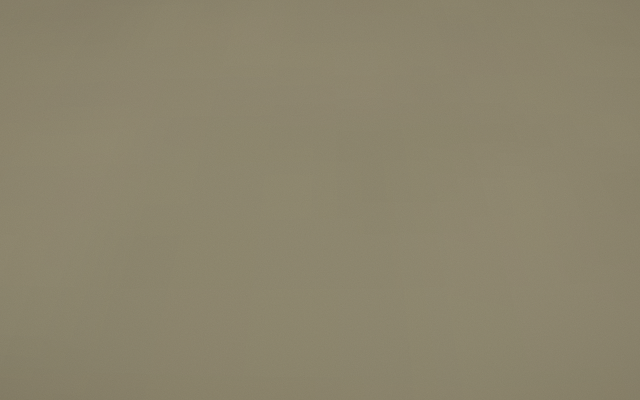

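View pics/wrist0.png

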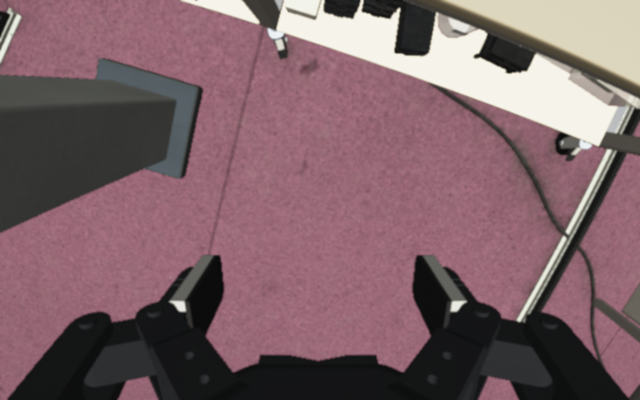

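The top camera is blocked (plain beige). The scene view shows the orange handle near (309,250), loop at (258,294), locker near (364,165), timer (333,217), tape (194,313), jar (201,262) and marker (450,182). Next I'll magnify the scene view.

Run:
```python
import cv2
im=cv2.imread('pics/scene0.png')
cv2.imwrite('pics/lock.png',cv2.resize(im[120:210,320:480],None,fx=5,fy=5,interpolation=cv2.INTER_CUBIC))
cv2.imwrite('pics/key.png',cv2.resize(im[205:335,170:360],None,fx=4,fy=4,interpolation=cv2.INTER_CUBIC))
```

```text
(no output)
```

View pics/lock.png

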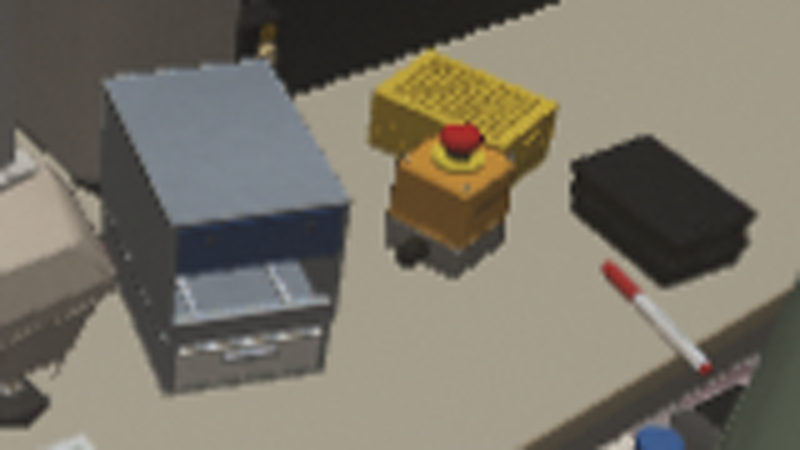

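View pics/key.png

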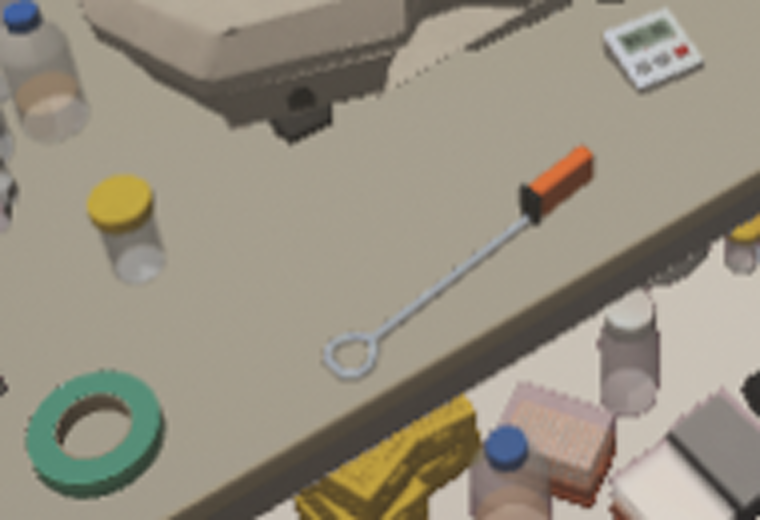

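Magnified: the locker's roof corners sit at about (355,165), (390,161), (341,136), (374,132), its front foot at (354,199)-(385,194). Key axis runs from handle end (318,243) to loop far bar (256,296).

Run:
```python
from h import *
C=cam("scene")
for n,u,v,z in [("TFL",355.2,165,.166),("TFR",389.6,160.6,.166),("TBL",341,136,.166),("TBR",374,132.4,.166),("BFL",353.6,198.6,0),("BFR",384.6,194.4,0),
 ("loop far",252+1,298-4,.004),("shank join",264,289.5,.004),("shank col",301.5,259,.004),("handle top near",304,251,.034),("handletop far",316,243,.034),
 ("timer",333,216,.024),("jar lid",200,255,.08),("tape",194,313,.019),("mk1",441,174,.007),("mk2",461,193,.007)]:
    print(n,onz(C,u,v,z).round(4))
```

```text
TFL [ 0.5744 -0.1853  0.166 ]
TFR [ 0.5233 -0.2973  0.166 ]
TBL [ 0.7451 -0.2591  0.166 ]
TBR [ 0.6906 -0.3756  0.166 ]
BFL [ 0.5844 -0.1974  0.    ]
BFR [ 0.5334 -0.3063  0.    ]
loop far [0.4325 0.3091 0.004 ]
shank join [0.4272 0.2754 0.004 ]
shank col [0.4574 0.1218 0.004 ]
handle top near [0.458  0.1107 0.034 ]
handletop far [0.4629 0.0611 0.034 ]
timer [ 0.5368 -0.064   0.024 ]
jar lid [0.5928 0.3865 0.08  ]
tape [0.4637 0.4742 0.019 ]
mk1 [ 0.4854 -0.5658  0.007 ]
mk2 [ 0.3627 -0.5371  0.007 ]
```

```bash
python3 -m jog '[[[0.03,0.03,0.01],[0,0,6]],[[0.06,0.06,0.02],[0,0,12]],[[0.09,0.09,0.03],[0,0,18]],[[0.12,0.12,0.04],[0,0,24]],[[0.14,0.15,0.04],[0,0,30]]]'
python3 -m jog '[[[0.02,0.03,0],[0,0,6]],[[0.04,0.06,0],[0,0,12]],[[0.06,0.09,0],[0,0,18]],[[0.07,0.12,0],[0,0,24]],[[0.08,0.16,0],[0,0,30]]]'
python3 -m jog '[[[0.0,0.04,0],[0,0,6]],[[0.0,0.08,0],[0,0,12]],[[0.0,0.12,0],[0,0,18]],[[0.0,0.16,0],[0,0,24]],[[0.0,0.2,0],[0,0,24]]]'
```

```text
time: 0.57
tool_pos: [0.327, -0.4469, 0.2801]
tcp_rot: [2.929, -1.135, 0.002]
ft_force: [1.7, -0.9, -0.4]
finger_gap: 1.002
time: 0.98
tool_pos: [0.4074, -0.2863, 0.2799]
tcp_rot: [3.123, -0.331, 0.002]
ft_force: [0.7, -0.6, -0.1]
finger_gap: 1.0
time: 1.4
tool_pos: [0.4069, -0.0846, 0.2799]
tcp_rot: [3.123, 0.336, 0.002]
ft_force: [1.7, -0.0, -0.1]
finger_gap: 1.001
```

```bash
python3 -m jog '[[[0.01,0.04,0],[0,0,-2]],[[0.02,0.08,0.01],[0,0,-4]],[[0.03,0.12,0.02],[0,0,-5]],[[0.04,0.16,0.02],[0,0,-5]],[[0.04,0.18,0.02],[0,0,-5]]]'
python3 - <<'E'
from h import *
snap("wrist","w1"); snap("scene","s1")
E
```

```text
time: 1.82
tool_pos: [0.4477, 0.0998, 0.3006]
tcp_rot: [-3.134, -0.204, -0.005]
ft_force: [0.6, -0.7, -0.0]
finger_gap: 1.002
```

View pics/w1.png

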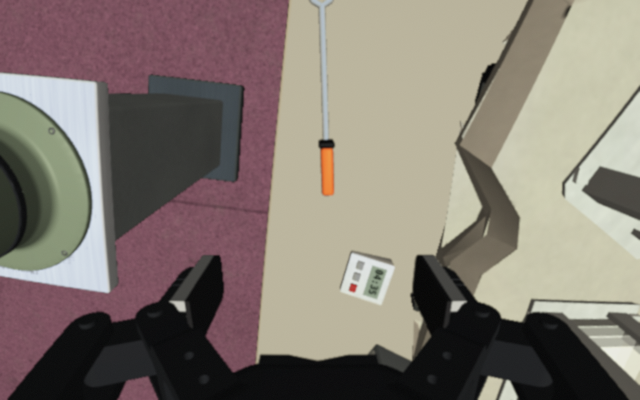

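View pics/s1.png

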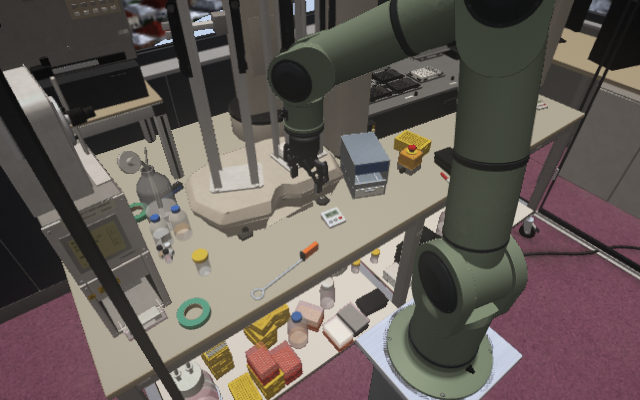

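Wrist view: the orange handle spans (328,195)-(326,148), black collar at (326,143), shank up to the loop at (321,2); the timer is at (367,277), its body well behind the handle.

Run:
```python
from h import *
C=cam("wrist")
im=cv2.imread('pics/w1.png');h=cv2.cvtColor(im,cv2.COLOR_BGR2HSV)
m=cv2.inRange(h,(5,150,150),(18,255,255));m[:, :250]=0;m[:,400:]=0
cs,_=cv2.findContours(m,0,2);c=max(cs,key=cv2.contourArea);b=cv2.minAreaRect(c);P=cv2.boxPoints(b);print(P)
for p in P: print(onz(C,*p,.034).round(4))
for v in(20,60,100,130):
    g=im[v,300:345].astype(int).sum(1); print(v,g.tolist())
S=cam("scene")
im=cv2.imread('pics/s1.png');h=cv2.cvtColor(im,cv2.COLOR_BGR2HSV)
m=cv2.inRange(h,(5,150,130),(18,255,255));m[:230]=0;m[270:]=0;m[:,:280]=0;m[:,340:]=0
ys,xs=np.nonzero(m);print(xs.mean(),ys.mean(),onz(S,xs.mean(),ys.mean(),.028))
```

```text
[[320.47275 148.07431]
 [331.93344 147.73724]
 [333.29214 193.93259]
 [321.83145 194.26965]]
[0.4483 0.1132 0.034 ]
[0.462  0.1155 0.034 ]
[0.4723 0.0578 0.034 ]
[0.458  0.0554 0.034 ]
20 [523, 523, 526, 522, 522, 523, 519, 524, 521, 525, 522, 520, 523, 521, 525, 524, 523, 503, 457, 447, 495, 545, 565, 566, 537, 501, 502, 521, 524, 523, 521, 526, 523, 524, 520, 526, 523, 522, 523, 523, 522, 521, 521, 523, 523]
60 [523, 526, 526, 525, 526, 525, 524, 524, 526, 525, 523, 526, 525, 526, 526, 524, 527, 525, 523, 500, 463, 485, 537, 562, 569, 547, 506, 509, 521, 526, 526, 526, 526, 525, 526, 524, 526, 526, 524, 526, 526, 527, 525, 526, 523]
100 [523, 526, 526, 526, 526, 529, 526, 526, 524, 529, 526, 529, 526, 529, 525, 528, 527, 528, 526, 525, 500, 456, 464, 517, 560, 566, 552, 519, 515, 524, 525, 527, 526, 526, 529, 526, 527, 527, 529, 527, 529, 526, 526, 527, 526]
130 [527, 529, 526, 526, 529, 529, 528, 528, 526, 528, 527, 527, 526, 525, 527, 527, 526, 530, 526, 529, 526, 503, 459, 471, 524, 561, 571, 553, 519, 514, 524, 526, 529, 529, 526, 529, 526, 527, 529, 526, 529, 526, 529, 529, 526]
310.0153846153846 247.3230769230769 [0.46372915 0.08393765 0.028     ]
```

Run:
```python
from h import *
C=cam("wrist")
a=onz(C,321.3,20,.004);b=onz(C,325.3,130,.004);d=a-b;print(a,b,np.degrees(np.arctan2(d[1],d[0])))
R=cv2.Rodrigues(np.array(r.observe()['tcp_rot']))[0];print(R.round(3),np.degrees(np.arctan2(R[1,0],R[0,0])))
u=d/np.linalg.norm(d);print("grip at y .0855 along line",b+u*((.0855-b[1])/u[1]))
```

```text
[0.42938181 0.26106079 0.004     ] [0.45220092 0.13266076 0.004     ] 100.07732736124153
[[ 0.991  0.133  0.001]
 [ 0.133 -0.991  0.001]
 [ 0.001 -0.001 -1.   ]] 7.614577477782324
grip at y .0855 along line [0.46058228 0.0855     0.004     ]
```

```bash
python3 -m jog '[[[0.003,-0.004,-0.036],[-3.9,-0.7,0.5]],[[0.006,-0.008,-0.072],[-7.9,-1.4,1]],[[0.009,-0.012,-0.108],[-12,-2,1.4]],[[0.013,-0.016,-0.144],[-16,-2.7,1.8]],[[0.013,-0.018,-0.18],[-19.7,-3.4,2.2]]]' 0 100
python3 - <<'E'
from h import *
s=r.observe();R=cv2.Rodrigues(s['tcp_rot'])[0];print(R.round(3));print(s['tool_pos'])
C=cam("wrist");snap("wrist","w2")
E
```

```text
time: 2.33
tool_pos: [0.4603, 0.0804, 0.1186]
tcp_rot: [2.781, 0.239, 0.056]
ft_force: [1.5, -0.2, -0.8]
finger_gap: 0.998
[[ 0.985  0.159  0.068]
 [ 0.173 -0.925 -0.338]
 [ 0.009  0.345 -0.939]]
[0.46025813 0.08040812 0.11863969]
```

View pics/w2.png

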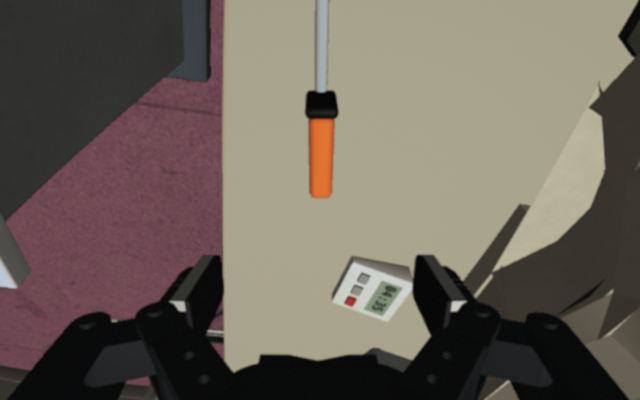

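The handle is at (320,157), centred between the fingers. I'll check its position from here before descending.

```bash
python3 - <<'E'
from h import *
C=cam("wrist")
im=cv2.imread('pics/w2.png');h=cv2.cvtColor(im,cv2.COLOR_BGR2HSV)
m=cv2.inRange(h,(5,150,150),(18,255,255));m[:, :250]=0;m[:,400:]=0;m[240:]=0
cs,_=cv2.findContours(m,0,2);c=max(cs,key=cv2.contourArea);P=cv2.boxPoints(cv2.minAreaRect(c));Q=np.array([onz(C,*p,.034) for p in P]);print(Q.round(4),Q.mean(0))
E
python3 -m jog '[[[0,0,-0.03],[0,0,0]],[[0,0,-0.06],[0,0,0]],[[0,0.001,-0.08],[0,0,0]],[[0,0.001,-0.095],[0,0,0]],[[0,0.001,-0.1],[0,0,0]]]' 0 100
```

```text
[[0.4456 0.1181 0.034 ]
 [0.4586 0.1204 0.034 ]
 [0.4701 0.0651 0.034 ]
 [0.4548 0.0623 0.034 ]] [0.45726821 0.09149042 0.034     ]
time: 2.8
tool_pos: [0.4563, 0.0818, 0.0111]
tcp_rot: [2.776, 0.246, 0.042]
ft_force: [-0.6, -0.6, 0.0]
finger_gap: 1.003
```

```bash
python3 -m jog '[[[0.003,0.002,0.009],[0,0,0]],[[0.003,0.002,0.009],[0,0,0]],[[0.003,0.002,0.009],[0,0,0]]]' 0 100
python3 -m jog '[[[0,0,0],[0,0,0]],[[0,0,0],[0,0,0]],[[0,0,0],[0,0,0]],[[0,0,0],[0,0,0]],[[0,0,0],[0,0,0]]]' 255 100
python3 -m jog '[[[0,0,0],[0,0,0]],[[0,0,0],[0,0,0]],[[0,0,0],[0,0,0]],[[0,0,0],[0,0,0]],[[0,0,0],[0,0,0]]]' 255 100
python3 - <<'E'
from h import *
snap("wrist","w3")
E
```

```text
time: 3.05
tool_pos: [0.4601, 0.0836, 0.0214]
tcp_rot: [2.777, 0.244, 0.044]
ft_force: [-0.6, 0.2, -0.7]
finger_gap: 1.0
time: 3.47
tool_pos: [0.46, 0.0836, 0.0214]
tcp_rot: [2.777, 0.244, 0.044]
ft_force: [-0.5, 0.9, -0.5]
finger_gap: 0.298
time: 3.88
tool_pos: [0.46, 0.0836, 0.0215]
tcp_rot: [2.777, 0.244, 0.044]
ft_force: [-0.5, -0.6, 5.1]
finger_gap: 0.162
```

View pics/w3.png

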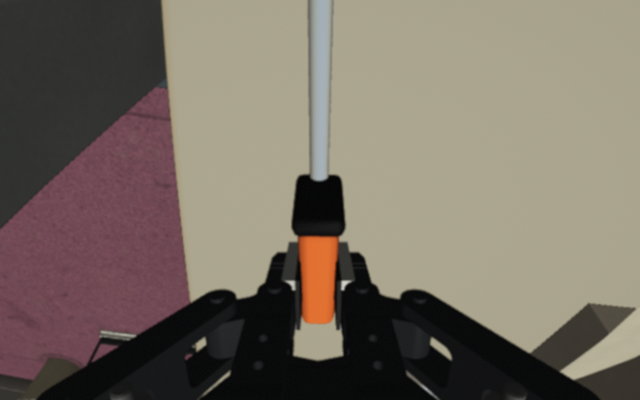

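The handle is held in the pads at (318,280), the shank running straight up the image. Lifting.

```bash
python3 -m jog '[[[0,0,0.02],[0,0,0]],[[0,0,0.05],[0,0,0]],[[0,0,0.08],[0,0,0]],[[0,0,0.11],[0,0,0]],[[0,0,0.13],[0,0,0]]]' 255 120
python3 -m jog '[[[0,0,0],[0,0,0]],[[0,0,0],[0,0,0]]]'
python3 - <<'E'
from h import *
s=r.observe();print(s);snap("wrist","w4");snap("scene","s4")
E
```

```text
time: 4.35
tool_pos: [0.4601, 0.0838, 0.1537]
tcp_rot: [2.778, 0.244, 0.045]
ft_force: [0.4, -0.4, -0.9]
finger_gap: 0.159
time: 4.52
tool_pos: [0.4606, 0.0839, 0.1546]
tcp_rot: [2.778, 0.243, 0.048]
ft_force: [-0.6, -0.9, -1.1]
finger_gap: 0.16
{'time': 4.5167, 'q': array([-0.12115636,  0.49710356, -0.53870616,  2.04564769,  0.71153799,
        0.96379892, -0.95488334]), 'qd': array([-0.00915645,  0.04208747,  0.01344504,  0.02112096,  0.01648814,
       -0.0175563 , -0.01941923]), 'joint_efforts': array([  0.53933155, -79.84733105,  -7.10629866, -26.4730382 ,
         0.45115493,   2.05685824,   0.59670137]), 'tool_pos': array([0.46061955, 0.08387935, 0.15455338]), 'tcp_rot': array([2.77812965, 0.24332457, 0.04820665]), 'ft_force': array([-0.62444646, -0.92907855, -1.14033021]), 'ft_torque': array([0.2876426 , 0.03196661, 0.01246819]), 'finger_gap': 0.15980392654935577}
```

View pics/w4.png

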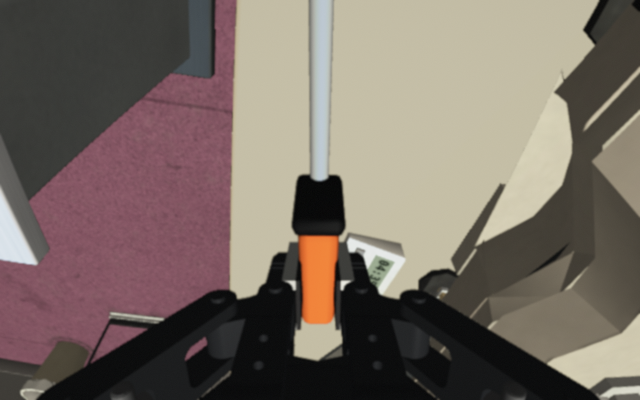

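View pics/s4.png

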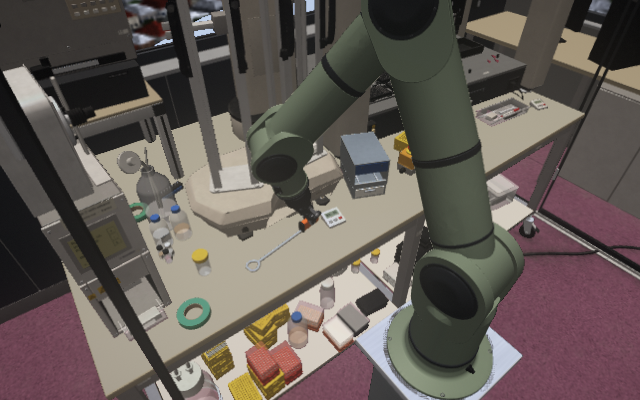

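The grip holds: the handle and shank sit at the same pixels as before the lift, and the scene view shows the loop raised at (253,266). Next I'll check clearance for the swing and build a key/locker helper.

```bash
cat >> h.py <<'E'
def pose(s):
    T=np.eye(4);T[:3,:3]=cv2.Rodrigues(np.array(s["tcp_rot"],float))[0];T[:3,3]=s["tool_pos"];return T
Tg=pose(dict(tcp_rot=[2.777,.244,.044],tool_pos=[.46,.0836,.0215]))
u=-Tg[:3,1].copy();u[2]=0;u/=np.linalg.norm(u)
Kw=np.eye(4);Kw[:3,:3]=np.stack([u,np.cross([0,0,1],u),[0,0,1]],1)
g=np.array([.459,.088,.020]);o=Tg[:3,3]-g;n=Kw[:3,1];g=g+n*(o@n)   # handle centred in jaws
Kw[:3,3]=g
TK=np.linalg.inv(Tg)@Kw   # tool->key
import json,os
L=json.load(open('lock.json')) if os.path.exists('lock.json') else dict(x=.554,y=-.247,yaw=-24.)
def lockT():
    a=np.radians(L['yaw']);T=np.eye(4);T[:2,:2]=[[np.cos(a),-np.sin(a)],[np.sin(a),np.cos(a)]];T[:2,3]=[L['x'],L['y']];return T
LOOP=np.array([.23,0,-.016,1])
def status():
    s=r.observe();K=pose(s)@TK;M=np.linalg.inv(lockT())@K
    x=M[:3,0];lp=M@LOOP
    i=lambda X:(lp[2]+(X-lp[0])*x[2]/x[0])*1000
    print('t',s['time'],'loop(l)',(lp[:3]*1000).round(1),'grip(l)',(M[:3,3]*1000).round(1),'pitch',np.degrees(np.arcsin(x[2])).round(1),'yaw',np.degrees(np.arctan2(x[1],x[0])).round(1),'roll',np.degrees(np.arcsin(M[2,1])).round(1),'shank z at x=0',i(0).round(1),'F',np.array(s['ft_force']).round(1),'loopW',(K@LOOP)[:3].round(3),'tcp',s['tool_pos'].round(4))
    return s
def plan(lx,ly,lz,pitch,yaw=0,unlock=None):
    """loop in locker mm, pitch deg -> shift and turn from now"""
    p,a=np.radians(pitch),np.radians(yaw)
    Rz=cv2.Rodrigues(np.array([0,0,a]))[0];Ry=cv2.Rodrigues(np.array([0,-p,0]))[0]
    M=np.eye(4);M[:3,:3]=Rz@Ry;M[:3,3]=np.array([lx,ly,lz])/1000-M[:3,:3]@LOOP[:3]
    T=lockT()@M@np.linalg.inv(TK);s=r.observe();P=pose(s)
    w=cv2.Rodrigues(T[:3,:3]@P[:3,:3].T)[0].ravel()
    print('plan',(lx,ly,lz,pitch,yaw),'shift',(T[:3,3]-P[:3,3]).round(4),'turn',np.degrees(w).round(2),'tcp',T[:3,3].round(4),'r',np.hypot(*T[:2,3]).round(3))
E
python3 - <<'E'
from h import *
status()
S=cam("scene")
print('loop pred',proj(S,(pose(r.observe())@TK@LOOP)[:3]))
for p in[(245,238),(330,205),(190,210)]:print(p,onz(S,*p,0).round(3))
C=cam("wrist",dict(tool_pos=[.4477,.0998,.3006],tcp_rot=[-3.134,-.204,-.005]))
for p in[(445,240),(463,140),(525,0)]:print(p,onz(C,*p,0).round(3))
plan(-40,0,160,0);plan(-15,0,98,0);plan(100,0,138,20);plan(100,0,98,5)
E
```

```text
t 4.6167 loop(l) [-351.8  458.   135.6] grip(l) [-223.   267.5  151.5] pitch 0.0 yaw 124.1 roll -0.0 shank z at x=0 135.3 F [ 1.  -0.2 -1.3] loopW [0.419 0.315 0.136] tcp [0.4599 0.0836 0.153 ]
loop pred [[247.90834094 269.30440269]]
(245, 238) [0.647 0.221 0.   ]
(330, 205) [ 0.608 -0.106  0.   ]
(190, 210) [0.886 0.314 0.   ]
(445, 240) [0.649 0.001 0.   ]
(463, 140) [0.638 0.145 0.   ]
(525, 0) [0.675 0.325 0.   ]
plan (-40, 0, 160, 0, 0) shift [-0.1566 -0.2189  0.0245] turn [-1.0000e-02  3.0000e-02 -1.2406e+02] tcp [ 0.3032 -0.1353  0.1775] r 0.332
plan (-15, 0, 98, 0, 0) shift [-0.1338 -0.2291 -0.0375] turn [-1.0000e-02  3.0000e-02 -1.2406e+02] tcp [ 0.3261 -0.1455  0.1155] r 0.357
plan (100, 0, 138, 20, 0) shift [-0.0213 -0.2792 -0.0788] turn [  15.06  -19.24 -122.56] tcp [ 0.4386 -0.1956  0.0742] r 0.48
plan (100, 0, 98, 5, 0) shift [-0.0293 -0.2756 -0.058 ] turn [   3.76   -4.79 -123.96] tcp [ 0.4305 -0.192   0.095 ] r 0.471
```

```bash
python3 -m jog '[[[-0.016,-0.007,0.004],[0,0,-7]],[[-0.032,-0.014,0.008],[0,0,-14]],[[-0.048,-0.021,0.012],[0,0,-21]],[[-0.064,-0.028,0.016],[0,0,-28]],[[-0.08,-0.035,0.02],[0,0,-35]]]'
python3 -m jog '[[[-0.005,-0.014,0],[0,0,-7]],[[-0.010,-0.028,0],[0,0,-14]],[[-0.015,-0.042,0],[0,0,-21]],[[-0.02,-0.056,0],[0,0,-28]],[[-0.025,-0.07,0],[0,0,-35]]]'
python3 - <<'E'
from h import *
print(status()['q'].round(2));plan(-40,0,160,0)
E
```

```text
time: 5.03
tool_pos: [0.3786, 0.0484, 0.172]
tcp_rot: [2.725, -0.61, -0.112]
ft_force: [-0.6, -0.7, -0.4]
finger_gap: 0.158
time: 5.45
tool_pos: [0.3529, -0.0222, 0.171]
tcp_rot: [2.437, -1.423, -0.26]
ft_force: [0.0, 0.1, -0.4]
finger_gap: 0.157
t 5.45 loop(l) [-135.5  311.9  152.7] grip(l) [-272.5  127.2  169.5] pitch -0.2 yaw 53.4 roll 0.1 shank z at x=0 152.0 F [ 0.   0.1 -0.4] loopW [0.557 0.093 0.153] tcp [ 0.3529 -0.0222  0.171 ]
[ 0.07  0.4  -0.34  2.11  0.25  1.02 -1.5 ]
plan (-40, 0, 160, 0, 0) shift [-0.0497 -0.1132  0.0065] turn [ -0.12  -0.2  -53.43] tcp [ 0.3032 -0.1353  0.1775] r 0.332
```

```bash
python3 -m jog '[[[-0.004,-0.014,0.002],[0,0,-6.7]],[[-0.01,-0.028,0.003],[0,0,-13.4]],[[-0.016,-0.042,0.004],[0,0,-20]],[[-0.022,-0.056,0.005],[0,0,-26.8]],[[-0.028,-0.07,0.006],[0,0,-33.5]]]'
python3 -m jog '[[[-0.007,-0.014,0],[0,0,-6.7]],[[-0.014,-0.028,0],[0,0,-13.4]],[[-0.02,-0.042,0],[0,0,-20]],[[-0.02,-0.042,0],[0,0,-20]],[[-0.02,-0.042,0],[0,0,-20]]]'
python3 - <<'E'
from h import *
print(status()['q'].round(2));plan(-40,0,160,0)
snap("wrist","w5");snap("scene","s5")
im=cv2.imread('pics/s5.png');cv2.imwrite('pics/s5c.png',cv2.resize(im[110:240,270:430],None,fx=5,fy=4.6,interpolation=cv2.INTER_CUBIC))
E
```

```text
time: 5.87
tool_pos: [0.3241, -0.0928, 0.176]
tcp_rot: [1.952, -2.108, -0.386]
ft_force: [0.8, -0.0, -1.6]
finger_gap: 0.159
time: 6.28
tool_pos: [0.3032, -0.1354, 0.1752]
tcp_rot: [1.575, -2.449, -0.45]
ft_force: [-0.2, 0.6, -0.8]
finger_gap: 0.159
t 6.2833 loop(l) [-40.2  -2.2 155.9] grip(l) [-2.700e+02 -2.000e-01  1.737e+02] pitch -0.4 yaw -0.5 roll 0.0 shank z at x=0 155.6 F [-0.2  0.6 -0.8] loopW [ 0.516 -0.233  0.156] tcp [ 0.3032 -0.1354  0.1752]
[ 0.37  0.37 -0.11  2.13 -0.02  1.   -1.71]
plan (-40, 0, 160, 0, 0) shift [0.0001 0.0001 0.0023] turn [-0.22 -0.39  0.51] tcp [ 0.3032 -0.1353  0.1775] r 0.332
```

View pics/w5.png

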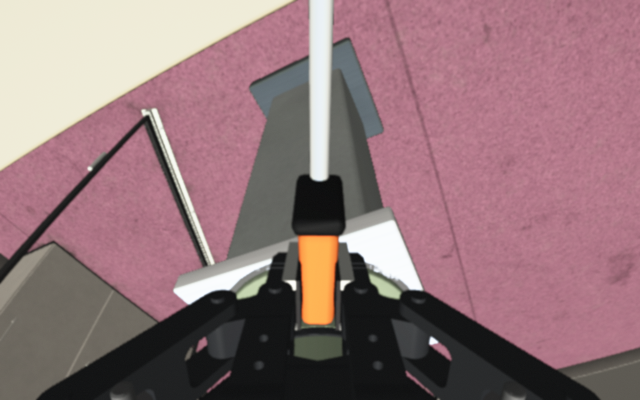

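View pics/s5c.png

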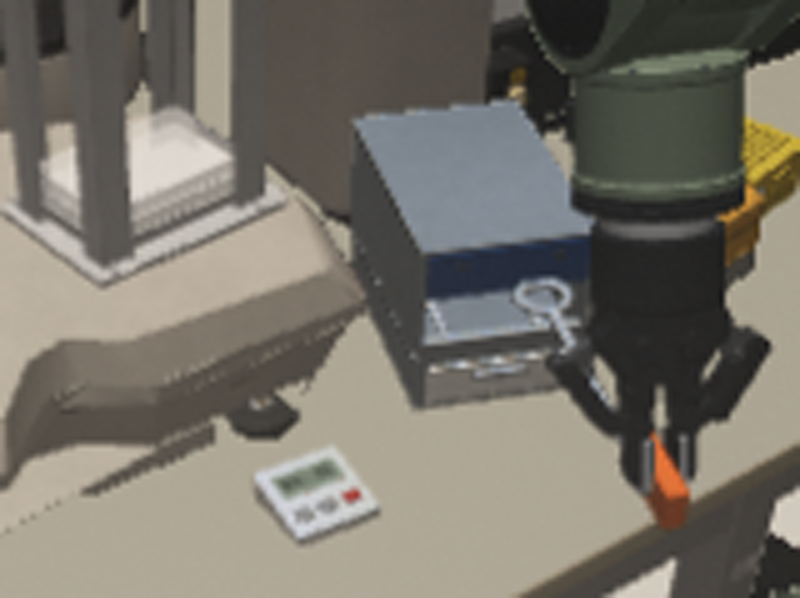

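The loop (ring near (378,172) in the full scene picture) is just in front of the blue lip, with the wrist camera looking back at the cart. I'll fit the locker pose to its corners and compare the predicted loop with what the scene camera sees.

Run:
```python
from h import *
from scipy.optimize import least_squares
S=cam("scene")
g=cv2.cvtColor(cv2.imread('pics/scene0.png'),cv2.COLOR_BGR2GRAY)
P={ (0,65,166):(355.2,165),(0,-65,166):(389.6,160.6),(190,65,166):(341,136),(190,-65,166):(374,132.4),(0,65,0):(353.6,198.6),(0,-65,0):(384.6,194.4)}
X=np.array(list(P))/1000.;U=np.array(list(P.values()))
def f(q,full=False):
    a=np.radians(q[2]);R=np.array([[np.cos(a),-np.sin(a),0],[np.sin(a),np.cos(a),0],[0,0,1]])
    W=X@R.T+[q[0],q[1],0];return (proj(S,W)-U).ravel()
s=least_squares(f,[.554,-.247,-24],x_scale=[.01,.01,1]);print(s.x,s.fun.reshape(-1,2).round(2))
K=pose(r.observe())@TK
for X3 in [(.23,0,-.016),(.23,.009,-.016),(.23,-.009,-.016),(.2,0,-.016),(.2,.0165,-.016),(.2,-.0165,-.016),(.15,0,-.016),(-.031,0,.014)]:
    print(X3,proj(S,(K@np.array([*X3,1]))[:3]).round(1))
im=cv2.imread('pics/s5.png');cv2.imwrite('pics/s5d.png',cv2.resize(im[150:200,350:400],None,fx=12,fy=12,interpolation=cv2.INTER_CUBIC))
im=cv2.imread('pics/scene0.png');cv2.imwrite('pics/s0d.png',cv2.resize(im[125:205,330:400],None,fx=8,fy=7.5,interpolation=cv2.INTER_CUBIC))
```

```text
[  0.55177861  -0.24535664 -24.00358764] [[-0.56 -0.61]
 [ 1.15 -1.02]
 [-0.24 -1.14]
 [-0.21 -1.48]
 [-1.32  2.12]
 [ 1.18  1.3 ]]
(0.23, 0, -0.016) [[376.1 170.6]]
(0.23, 0.009, -0.016) [[373.6 171. ]]
(0.23, -0.009, -0.016) [[378.7 170.3]]
(0.2, 0, -0.016) [[378.9 175.9]]
(0.2, 0.0165, -0.016) [[374.2 176.6]]
(0.2, -0.0165, -0.016) [[383.6 175.3]]
(0.15, 0, -0.016) [[383.8 185.2]]
(-0.031, 0, 0.014) [[405.3 216.2]]
```

View pics/s5d.png

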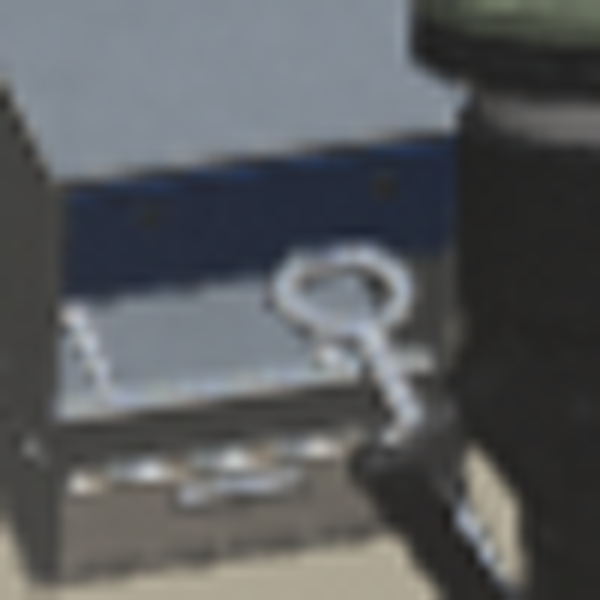

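View pics/s0d.png

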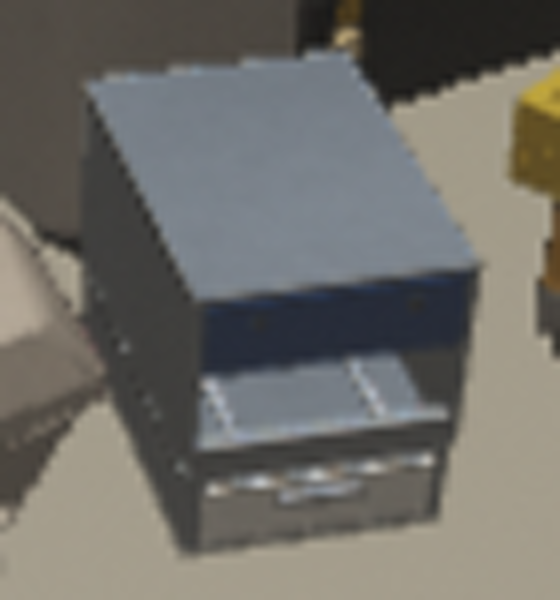

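Run:
```python
from h import *
from scipy.optimize import least_squares
S=cam("scene")
P={ (0,65,166):(353.9,164.55),(0,-65,166):(389.3,159.9),(190,65,166):(340.5,135.5),(190,-65,166):(373.3,131.5),(0,59,118):(354.9,174.1),(0,-59,118):(388,170.6),(0,59,78):(354.6,183.0),(0,-59,78):(385.5,178.9),(0,65,0):(352.7,198.2),(0,-65,0):(384.2,193.9)}
for keep in (4,6,8,10):
  X=np.array(list(P))[:keep]/1000.;U=np.array(list(P.values()))[:keep]
  def f(q):
    a=np.radians(q[2]);R=np.array([[np.cos(a),-np.sin(a),0],[np.sin(a),np.cos(a),0],[0,0,1]])
    return (proj(S,X@R.T+[q[0],q[1],0])-U).ravel()
  s=least_squares(f,[.554,-.247,-24],x_scale=[.01,.01,1]);print(keep,s.x.round(4),s.fun.reshape(-1,2).round(1).tolist())
```

```text
4 [  0.5518  -0.2409 -24.4932] [[-0.3, 0.2], [0.6, 0.2], [-0.3, -0.4], [0.1, -0.2]]
6 [  0.553   -0.2435 -24.2485] [[0.1, -0.2], [0.8, -0.3], [-0.1, -0.7], [0.1, -0.5], [0.0, 1.1], [-1.0, 0.3]]
8 [  0.5541  -0.2445 -24.2213] [[0.1, -0.4], [0.8, -0.5], [-0.1, -0.9], [0.1, -0.8], [0.0, 0.9], [-1.0, 0.0], [-0.3, 0.8], [0.3, 0.5]]
10 [  0.5559  -0.2462 -24.1227] [[0.1, -0.9], [0.8, -1.0], [-0.2, -1.2], [0.0, -1.1], [0.1, 0.4], [-1.0, -0.4], [-0.2, 0.4], [0.3, 0.1], [-1.0, 1.8], [1.0, 1.2]]
```

```bash
echo '{"x":0.553,"y":-0.2435,"yaw":-24.2}'>lock.json
cat > chk.py <<'E'
import sys;from h import *
s=status();b=np.array(json.load(open('f0.json'))) if os.path.exists('f0.json') else np.zeros(3)
f=np.linalg.norm(np.array(s['ft_force'])-b);print('dF',f.round(1));sys.exit(f>float(sys.argv[1]))
E
python3 - <<'E'
from h import *
status();plan(-40,0,98,0)
E
```

```text
t 6.3833 loop(l) [-37.5  -2.8 156.3] grip(l) [-267.4   -2.5  173.9] pitch -0.4 yaw -0.1 roll 0.1 shank z at x=0 156.0 F [-0.   0.7  0.2] loopW [ 0.518 -0.231  0.156] tcp [ 0.304  -0.1343  0.1754]
plan (-40, 0, 98, 0, 0) shift [-0.0013  0.0034 -0.0599] turn [-0.25 -0.33  0.09] tcp [ 0.3026 -0.131   0.1155] r 0.33
```

```bash
python3 -m jog '[[[0,0.002,-0.02],[0,0,0]],[[-0.001,0.003,-0.04],[-0.2,-0.3,0]],[[-0.001,0.003,-0.058],[-0.2,-0.3,0]],[[-0.001,0.003,-0.058],[-0.2,-0.3,0]],[[-0.001,0.003,-0.058],[-0.2,-0.3,0]]]'
python3 - <<'E'
from h import *
s=status();plan(-40,0,98,0);plan(20,0,98,0);plan(75,0,98,0)
snap("scene","s6");S=cam("scene");K=pose(s)@TK
for X3 in [(.23,0,-.016),(.213,.0165,-.016),(.213,-.0165,-.016)]: print(proj(S,(K@np.array([*X3,1]))[:3]).round(1))
im=cv2.imread('pics/s6.png');cv2.imwrite('pics/s6d.png',cv2.resize(im[150:210,345:405],None,fx=10,fy=10,interpolation=cv2.INTER_CUBIC))
E
```

```text
time: 6.8
tool_pos: [0.3027, -0.1306, 0.1172]
tcp_rot: [1.584, -2.446, -0.443]
ft_force: [1.2, 0.6, 0.0]
finger_gap: 0.158
t 6.8 loop(l) [-40.2   0.6  99. ] grip(l) [-270.1    0.4  115.7] pitch -0.2 yaw 0.0 roll 0.0 shank z at x=0 98.8 F [1.2 0.6 0. ] loopW [ 0.517 -0.226  0.099] tcp [ 0.3027 -0.1306  0.1172]
plan (-40, 0, 98, 0, 0) shift [-0.0001 -0.0004 -0.0017] turn [-0.11 -0.15 -0.05] tcp [ 0.3026 -0.131   0.1155] r 0.33
plan (20, 0, 98, 0, 0) shift [ 0.0547 -0.025  -0.0017] turn [-0.11 -0.15 -0.05] tcp [ 0.3573 -0.1556  0.1155] r 0.39
plan (75, 0, 98, 0, 0) shift [ 0.1048 -0.0476 -0.0017] turn [-0.11 -0.15 -0.05] tcp [ 0.4075 -0.1781  0.1155] r 0.445
[[374.  184.3]]
[[370.9 188. ]]
[[380.  186.7]]
```

View pics/s6d.png

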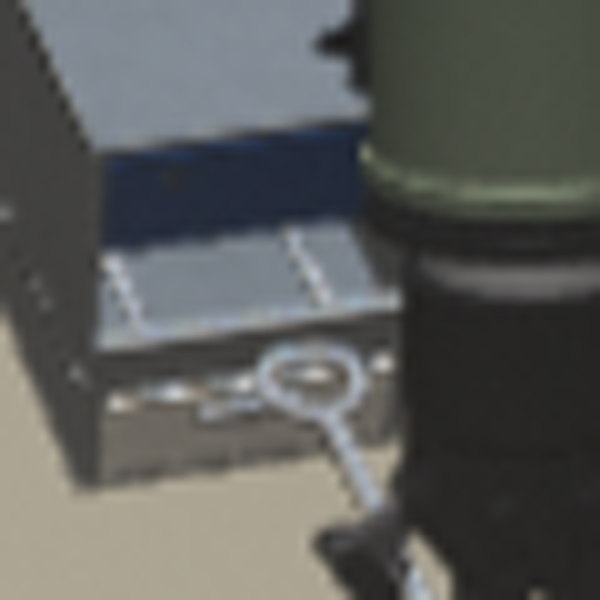

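The loop ring is at (375.5,187) in the scene view, 0.1 px from prediction, in front of and below the opening as expected. I'll slide it in.

```bash
python3 -m jog '[[[0.01,-0.005,0],[0,0,0]],[[0.022,-0.01,-0.001],[0,0,0]],[[0.034,-0.0155,-0.001],[0,0,0]],[[0.045,-0.021,-0.001],[0,0,0]],[[0.055,-0.025,-0.001],[0,0,0]]]'; python3 chk.py 4 && python3 -m jog '[[[0.01,-0.004,0],[0,0,0]],[[0.02,-0.009,0],[0,0,0]],[[0.03,-0.014,0],[0,0,0]],[[0.04,-0.018,0],[0,0,0]],[[0.05,-0.023,0],[0,0,0]]]'; python3 chk.py 4
python3 - <<'E'
from h import *
s=status();plan(78,0,115,12);plan(78,0,138,23);snap("scene","s7")
im=cv2.imread('pics/s7.png');cv2.imwrite('pics/s7d.png',cv2.resize(im[130:230,330:430],None,fx=6,fy=6,interpolation=cv2.INTER_CUBIC))
E
```

```text
time: 7.27
tool_pos: [0.3594, -0.1563, 0.1179]
tcp_rot: [1.586, -2.448, -0.44]
ft_force: [0.4, 0.6, -0.8]
finger_gap: 0.161
t 7.2667 loop(l) [ 22.1   0.4 100.4] grip(l) [-2.079e+02  2.000e-01  1.164e+02] pitch -0.0 yaw 0.1 roll 0.0 shank z at x=0 100.4 F [ 0.4  0.6 -0.8] loopW [ 0.573 -0.252  0.1  ] tcp [ 0.3594 -0.1563  0.1179]
dF 1.1
t 7.2667 loop(l) [ 22.1   0.4 100.4] grip(l) [-2.079e+02  2.000e-01  1.164e+02] pitch -0.0 yaw 0.1 roll 0.0 shank z at x=0 100.4 F [ 0.4  0.6 -0.8] loopW [ 0.573 -0.252  0.1  ] tcp [ 0.3594 -0.1563  0.1179]
dF 1.1
t 7.2667 loop(l) [ 22.1   0.4 100.4] grip(l) [-2.079e+02  2.000e-01  1.164e+02] pitch -0.0 yaw 0.1 roll 0.0 shank z at x=0 100.4 F [ 0.4  0.6 -0.8] loopW [ 0.573 -0.252  0.1  ] tcp [ 0.3594 -0.1563  0.1179]
plan (78, 0, 115, 12, 0) shift [ 0.0522 -0.0237 -0.0346] turn [ -4.96 -10.93  -0.06] tcp [ 0.4116 -0.18    0.0834] r 0.449
plan (78, 0, 138, 23, 0) shift [ 0.0616 -0.0279 -0.0555] turn [ -9.46 -20.96  -0.06] tcp [ 0.421  -0.1842  0.0625] r 0.46False
False
```

View pics/s7d.png

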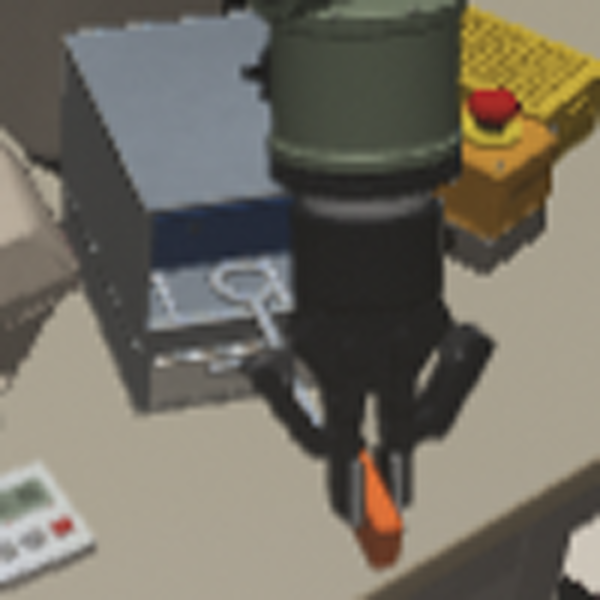

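The loop (ring at about (370,177) in the full frame) is just under the blue lip, in the opening. My guard stopped on a type bug (exit code), so I'll fix it and continue.

```bash
sed -i 's/sys.exit(f>float(sys.argv\[1\]))/sys.exit(int(f>float(sys.argv[1])))/' chk.py
python3 -m jog '[[[0.01,-0.004,0],[0,0,0]],[[0.02,-0.009,0],[0,0,0]],[[0.03,-0.014,-0.001],[0,0,0]],[[0.04,-0.018,-0.002],[0,0,0]],[[0.05,-0.023,-0.002],[0,0,0]]]'; python3 chk.py 4
python3 - <<'E'
from h import *
plan(80,0,106,7);plan(80,0,118,14);plan(80,0,128,19);plan(80,0,138,23)
E
```

```text
time: 7.73
tool_pos: [0.4116, -0.1796, 0.1168]
tcp_rot: [1.588, -2.449, -0.437]
ft_force: [-0.1, -0.3, -1.2]
finger_gap: 0.155
t 7.7333 loop(l) [79.4  0.7 99.8] grip(l) [-150.6    0.3  115.3] pitch 0.1 yaw 0.1 roll 0.1 shank z at x=0 99.6 F [-0.1 -0.3 -1.2] loopW [ 0.626 -0.275  0.1  ] tcp [ 0.4116 -0.1796  0.1168]
dF 1.2
plan (80, 0, 106, 7, 0) shift [ 0.0001 -0.0004 -0.022 ] turn [-2.88 -6.24 -0.09] tcp [ 0.4117 -0.18    0.0948] r 0.449
plan (80, 0, 118, 14, 0) shift [ 0.0029 -0.0016 -0.0385] turn [ -5.74 -12.63  -0.1 ] tcp [ 0.4146 -0.1813  0.0782] r 0.452
plan (80, 0, 128, 19, 0) shift [ 0.0069 -0.0034 -0.0486] turn [ -7.79 -17.19  -0.1 ] tcp [ 0.4185 -0.1831  0.0682] r 0.457
plan (80, 0, 138, 23, 0) shift [ 0.0112 -0.0054 -0.0543] turn [ -9.43 -20.84  -0.1 ] tcp [ 0.4228 -0.185   0.0625] r 0.462
```

```bash
python3 -m jog '[[[0,0,-0.011],[-1.4,-3.1,0]],[[0,0,-0.022],[-2.9,-6.2,0]],[[0.001,-0.001,-0.031],[-4.3,-9.4,0]],[[0.003,-0.0015,-0.038],[-5.7,-12.6,0]],[[0.003,-0.0015,-0.038],[-5.7,-12.6,0]]]'; python3 chk.py 4
python3 - <<'E'
from h import *
plan(80,0,128,19);plan(80,0,138,23)
E
```

```text
time: 8.15
tool_pos: [0.4134, -0.1804, 0.0791]
tcp_rot: [1.676, -2.583, -0.142]
ft_force: [0.1, -0.6, -0.9]
finger_gap: 0.157
t 8.15 loop(l) [ 78.5   0.9 119.1] grip(l) [-148.5    0.3   78.8] pitch 14.1 yaw 0.1 roll 0.0 shank z at x=0 99.5 F [ 0.1 -0.6 -0.9] loopW [ 0.625 -0.275  0.119] tcp [ 0.4134 -0.1804  0.0791]
dF 1.1
plan (80, 0, 128, 19, 0) shift [ 0.0052 -0.0026 -0.0109] turn [-2.03 -4.51 -0.15] tcp [ 0.4185 -0.1831  0.0682] r 0.457
plan (80, 0, 138, 23, 0) shift [ 0.0095 -0.0046 -0.0167] turn [-3.66 -8.16 -0.15] tcp [ 0.4228 -0.185   0.0625] r 0.462
```

```bash
python3 -m jog '[[[0.002,-0.001,-0.005],[-1,-2.2,0]],[[0.005,-0.0025,-0.011],[-2,-4.5,0]],[[0.007,-0.0035,-0.014],[-2.8,-6.3,0]],[[0.0095,-0.0046,-0.0165],[-3.7,-8.2,-0.1]],[[0.0095,-0.0046,-0.0165],[-3.7,-8.2,-0.1]]]'; python3 -m jog '[[[0,0,0],[0,0,0]],[[0,0,0],[0,0,0]]]'; python3 chk.py 4
python3 - <<'E'
from h import *
s=r.observe();f=[np.array(r.observe()['ft_force'])]
json.dump(f[0].tolist(),open('f0.json','w'))
plan(95,0,138,22);plan(105,0,138,21);plan(120,0,138,19)
snap("scene","s8")
im=cv2.imread('pics/s8.png');cv2.imwrite('pics/s8d.png',cv2.resize(im[130:230,330:430],None,fx=6,fy=6,interpolation=cv2.INTER_CUBIC))
E
```

```text
time: 8.57
tool_pos: [0.4227, -0.1848, 0.0631]
tcp_rot: [-1.694, 2.615, -0.062]
ft_force: [0.1, 0.8, -0.9]
finger_gap: 0.158
time: 8.73
tool_pos: [0.4231, -0.1848, 0.0637]
tcp_rot: [-1.695, 2.615, -0.061]
ft_force: [0.2, -0.7, -0.5]
finger_gap: 0.16
t 8.7333 loop(l) [ 80.2   0.7 139.1] grip(l) [-137.8    0.3   64.1] pitch 23.0 yaw 0.1 roll -0.0 shank z at x=0 105.1 F [ 0.2 -0.7 -0.5] loopW [ 0.626 -0.276  0.139] tcp [ 0.4231 -0.1848  0.0637]
dF 0.9
plan (95, 0, 138, 22, 0) shift [ 0.0122 -0.0058  0.0027] turn [ 0.44  0.88 -0.09] tcp [ 0.4353 -0.1906  0.0664] r 0.475
plan (105, 0, 138, 21, 0) shift [ 0.0202 -0.0094  0.0066] turn [ 0.85  1.79 -0.09] tcp [ 0.4434 -0.1942  0.0703] r 0.484
plan (120, 0, 138, 19, 0) shift [ 0.0319 -0.0146  0.0145] turn [ 1.67  3.61 -0.09] tcp [ 0.455  -0.1995  0.0782] r 0.497
```

View pics/s8d.png

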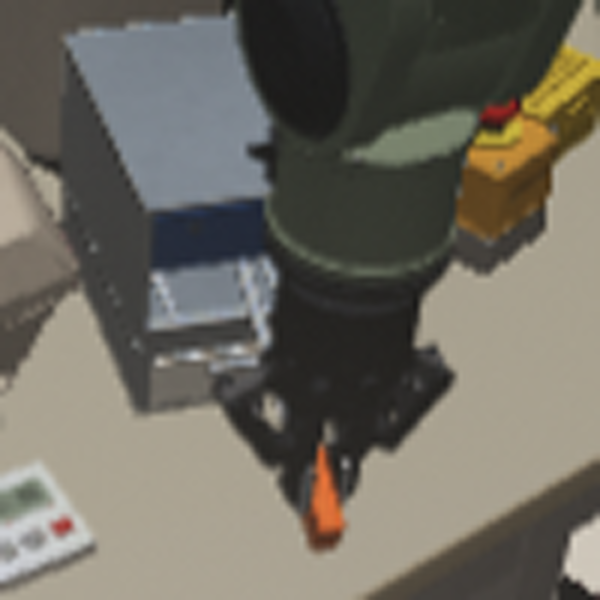

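The shank runs under the lip, clear of it, at about (373,180); the loop is hidden inside. Readings show no contact. I'll advance toward the nearest possible board position, then feel in ~1 mm steps with a force guard.

```bash
python3 -m jog '[[[0.004,-0.002,0.0005],[0.1,0.2,0]],[[0.008,-0.004,0.0015],[0.3,0.6,0]],[[0.012,-0.006,0.0025],[0.4,0.9,0]],[[0.015,-0.007,0.004],[0.6,1.2,0]],[[0.015,-0.007,0.004],[0.6,1.2,0]]]'; python3 chk.py 3 && python3 -m jog '[[[0.0008,-0.00035,0.0005],[0.05,0.12,0]],[[0.0016,-0.0007,0.001],[0.11,0.24,0]]]' && python3 chk.py 3 && python3 -m jog '[[[0.0008,-0.00035,0.0005],[0.05,0.12,0]],[[0.0016,-0.0007,0.001],[0.11,0.24,0]]]' && python3 chk.py 3
```

```text
time: 9.2
tool_pos: [0.4393, -0.1923, 0.0679]
tcp_rot: [-1.701, 2.626, -0.03]
ft_force: [-0.2, 0.4, -1.1]
finger_gap: 0.158
t 9.2 loop(l) [ 99.7   0.3 138.3] grip(l) [-120.     0.    68.1] pitch 21.7 yaw 0.1 roll 0.0 shank z at x=0 98.6 F [-0.2  0.4 -1.1] loopW [ 0.644 -0.284  0.138] tcp [ 0.4393 -0.1923  0.0679]
dF 1.3
time: 9.37
tool_pos: [0.4409, -0.1931, 0.0689]
tcp_rot: [-1.702, 2.628, -0.024]
ft_force: [-1.2, -0.4, -0.9]
finger_gap: 0.156
t 9.3667 loop(l) [101.8   0.2 138.1] grip(l) [-118.2    0.    69.1] pitch 21.4 yaw 0.0 roll 0.0 shank z at x=0 98.3 F [-1.2 -0.4 -0.9] loopW [ 0.646 -0.285  0.138] tcp [ 0.4409 -0.1931  0.0689]
dF 1.5
time: 9.53
tool_pos: [0.4424, -0.1938, 0.0699]
tcp_rot: [-1.704, 2.63, -0.017]
ft_force: [0.4, 0.3, -0.9]
finger_gap: 0.158
t 9.5333 loop(l) [103.8   0.2 138. ] grip(l) [-116.5    0.    70.1] pitch 21.1 yaw 0.1 roll 0.0 shank z at x=0 98.0 F [ 0.4  0.3 -0.9] loopW [ 0.648 -0.286  0.138] tcp [ 0.4424 -0.1938  0.0699]
dF 1.2
```

```bash
M(){ python3 chk.py 3 | cut -c1-110; return ${PIPESTATUS[0]}; }
python3 -m jog '[[[0.0008,-0.00035,0.0005],[0.05,0.12,0]],[[0.0016,-0.0007,0.001],[0.11,0.24,0]]]' >/dev/null && M && python3 -m jog '[[[0.0008,-0.00035,0.0005],[0.05,0.12,0]],[[0.0016,-0.0007,0.001],[0.11,0.24,0]]]' >/dev/null&& M && python3 -m jog '[[[0.0008,-0.00035,0.0005],[0.05,0.12,0]],[[0.0016,-0.0007,0.001],[0.11,0.24,0]]]' >/dev/null&& M && python3 -m jog '[[[0.0008,-0.00035,0.0005],[0.05,0.12,0]],[[0.0016,-0.0007,0.001],[0.11,0.24,0]]]' >/dev/null&& M && python3 -m jog '[[[0.0008,-0.00035,0.0005],[0.05,0.12,0]],[[0.0016,-0.0007,0.001],[0.11,0.24,0]]]' >/dev/null&& M && python3 -m jog '[[[0.0008,-0.00035,0.0005],[0.05,0.12,0]],[[0.0016,-0.0007,0.001],[0.11,0.24,0]]]' >/dev/null&& M && python3 -m jog '[[[0.0008,-0.00035,0.0005],[0.05,0.12,0]],[[0.0016,-0.0007,0.001],[0.11,0.24,0]]]' >/dev/null&& M && python3 -m jog '[[[0.0008,-0.00035,0.0005],[0.05,0.12,0]],[[0.0016,-0.0007,0.001],[0.11,0.24,0]]]' >/dev/null&& M; python3 chk.py 3; python3 -c "
from h import *
plan(125,0,138,18)"
```

```text
t 9.7 loop(l) [106.    0.3 138. ] grip(l) [-114.7    0.    71.2] pitch 20.8 yaw 0.1 roll 0.0 shank z at x=0 97
dF 1.7
t 9.8667 loop(l) [108.1   0.4 137.9] grip(l) [-1.129e+02  1.000e-01  7.220e+01] pitch 20.5 yaw 0.1 roll 0.0 sh
dF 0.6
t 10.0333 loop(l) [110.3   0.3 137.9] grip(l) [-1.11e+02  1.00e-01  7.32e+01] pitch 20.3 yaw 0.1 roll 0.0 shan
dF 1.7
t 10.2 loop(l) [112.4   0.4 137.9] grip(l) [-109.2    0.2   74.3] pitch 20.0 yaw 0.1 roll 0.0 shank z at x=0 9
dF 1.4
t 10.3667 loop(l) [114.6   0.4 137.8] grip(l) [-107.3    0.2   75.3] pitch 19.7 yaw 0.1 roll 0.0 shank z at x=
dF 1.1
t 10.5333 loop(l) [116.7   0.5 137.8] grip(l) [-105.5    0.2   76.3] pitch 19.4 yaw 0.1 roll 0.0 shank z at x=
dF 1.1
t 10.7 loop(l) [117.7   0.4 136.7] grip(l) [-1.05e+02  1.00e-01  7.70e+01] pitch 19.0 yaw 0.1 roll 0.0 shank z
dF 10.1
t 10.7 loop(l) [117.7   0.4 136.7] grip(l) [-1.05e+02  1.00e-01  7.70e+01] pitch 19.0 yaw 0.1 roll 0.0 shank z at x=0 96.2 F [-8.8  3.6 -2.2] loopW [ 0.66  -0.291  0.137] tcp [ 0.4529 -0.1984  0.0769]
dF 10.1
plan (125, 0, 138, 18, 0) shift [ 0.0057 -0.0027  0.0052] turn [ 0.38  0.92 -0.08] tcp [ 0.4587 -0.2011  0.0822] r 0.501
```

Contact with the board (or just possibly the tip) at model depth ~117 mm, 10 N. I'll back off at once, then raise 8 mm and feel again to tell board from tip.

```bash
python3 -m jog '[[[-0.0027,0.0012,0],[0,0,0]],[[-0.0036,0.0016,0],[0,0,0]],[[-0.0036,0.0016,0],[0,0,0]]]'; python3 chk.py 3; python3 -c "
from h import *
plan(113,0,146,22);plan(123,0,146,22)"
```

```text
time: 10.95
tool_pos: [0.4492, -0.1968, 0.077]
tcp_rot: [1.702, -2.626, -0.031]
ft_force: [-0.4, -0.7, -1.2]
finger_gap: 0.155
t 10.95 loop(l) [113.6   0.4 136.8] grip(l) [-1.091e+02  1.000e-01  7.700e+01] pitch 19.0 yaw 0.1 roll 0.0 shank z at x=0 97.7 F [-0.4 -0.7 -1.2] loopW [ 0.657 -0.29   0.137] tcp [ 0.4492 -0.1968  0.077 ]
dF 0.9
plan (113, 0, 146, 22, 0) shift [ 0.0025 -0.0012 -0.0026] turn [-1.25 -2.72 -0.08] tcp [ 0.4518 -0.198   0.0744] r 0.493
plan (123, 0, 146, 22, 0) shift [ 0.0117 -0.0053 -0.0026] turn [-1.25 -2.72 -0.08] tcp [ 0.4609 -0.2021  0.0744] r 0.503
```

```bash
M(){ python3 chk.py 3 | cut -c1-110; return ${PIPESTATUS[0]}; }
python3 -m jog '[[[0.001,-0.0005,-0.001],[-0.5,-1,0]],[[0.002,-0.001,-0.002],[-1,-2,0]],[[0.0025,-0.0012,-0.0026],[-1.25,-2.7,0]],[[0.0025,-0.0012,-0.0026],[-1.25,-2.7,0]]]'>/dev/null && M && python3 -m jog '[[[0.0009,-0.0004,0],[0,0,0]]]' >/dev/null && M && python3 -m jog '[[[0.0009,-0.0004,0],[0,0,0]]]' >/dev/null && M && python3 -m jog '[[[0.0009,-0.0004,0],[0,0,0]]]' >/dev/null && M && python3 -m jog '[[[0.0009,-0.0004,0],[0,0,0]]]' >/dev/null && M && python3 -m jog '[[[0.0009,-0.0004,0],[0,0,0]]]' >/dev/null && M && python3 -m jog '[[[0.0009,-0.0004,0],[0,0,0]]]' >/dev/null && M && python3 -m jog '[[[0.0009,-0.0004,0],[0,0,0]]]' >/dev/null && M && python3 -m jog '[[[0.0009,-0.0004,0],[0,0,0]]]' >/dev/null && M ; python3 chk.py 3
```

```text
t 11.2833 loop(l) [112.8   0.3 146.1] grip(l) [-106.5    0.    74.7] pitch 22.0 yaw 0.1 roll -0.0 shank z at x
dF 0.2
t 11.3667 loop(l) [113.7   0.4 146.1] grip(l) [-105.5    0.    74.8] pitch 22.0 yaw 0.1 roll -0.0 shank z at x
dF 0.4
t 11.45 loop(l) [114.9   0.4 146.2] grip(l) [-1.043e+02  1.000e-01  7.490e+01] pitch 22.0 yaw 0.1 roll -0.0 sh
dF 1.1
t 11.5333 loop(l) [116.2   0.4 146.3] grip(l) [-1.031e+02  1.000e-01  7.500e+01] pitch 22.0 yaw 0.1 roll 0.0 s
dF 0.9
t 11.6167 loop(l) [117.3   0.4 146.1] grip(l) [-1.02e+02  1.00e-01  7.49e+01] pitch 22.0 yaw 0.1 roll -0.0 sha
dF 7.1
t 11.6167 loop(l) [117.3   0.4 146.1] grip(l) [-1.02e+02  1.00e-01  7.49e+01] pitch 22.0 yaw 0.1 roll -0.0 shank z at x=0 98.8 F [-6.   2.5 -1.8] loopW [ 0.66  -0.291  0.146] tcp [ 0.4556 -0.1997  0.0746]
dF 7.1
```

Same depth (117.3 mm) 9 mm higher, so it is the board; face ≈ 120.5 mm. I'll back off 2 mm to ~115 and lower the bar behind the tip.

```bash
python3 -m jog '[[[-0.002,0.0009,0],[0,0,0]],[[-0.002,0.0009,0],[0,0,0]],[[-0.002,0.0009,0],[0,0,0]]]'; python3 chk.py 3; python3 -c "
from h import *
plan(115,0,138,20);plan(115,0,130,18);plan(115,0,122,16.5);plan(115,0,117,15.5)"
```

```text
time: 11.87
tool_pos: [0.4536, -0.1988, 0.0747]
tcp_rot: [-1.7, 2.623, -0.037]
ft_force: [-0.2, -0.9, -1.2]
finger_gap: 0.155
t 11.8667 loop(l) [115.    0.4 146.1] grip(l) [-1.043e+02  1.000e-01  7.500e+01] pitch 22.0 yaw 0.1 roll 0.0 shank z at x=0 99.7 F [-0.2 -0.9 -1.2] loopW [ 0.658 -0.29   0.146] tcp [ 0.4536 -0.1988  0.0747]
dF 0.8
plan (115, 0, 138, 20, 0) shift [-0.0022  0.0009 -0.0004] turn [ 0.8   1.79 -0.09] tcp [ 0.4514 -0.1979  0.0742] r 0.493
plan (115, 0, 130, 18, 0) shift [-0.0041  0.0018 -0.0005] turn [ 1.62  3.62 -0.09] tcp [ 0.4495 -0.197   0.0742] r 0.491
plan (115, 0, 122, 16.5, 0) shift [-0.0053  0.0023 -0.0025] turn [ 2.23  4.98 -0.09] tcp [ 0.4483 -0.1964  0.0722] r 0.489
plan (115, 0, 117, 15.5, 0) shift [-0.0061  0.0027 -0.0035] turn [ 2.64  5.9  -0.09] tcp [ 0.4475 -0.1961  0.0712] r 0.489
```

```bash
python3 -m jog '[[[-0.0007,0.0003,-0.0001],[0.27,0.6,0]],[[-0.0015,0.0006,-0.0003],[0.53,1.2,0]],[[-0.0022,0.0009,-0.0004],[0.8,1.8,0]],[[-0.0022,0.0009,-0.0004],[0.8,1.8,0]]]'>/dev/null; python3 chk.py 3 && python3 -m jog '[[[-0.0007,0.0003,0],[0.27,0.6,0]],[[-0.0013,0.0006,0],[0.53,1.2,0]],[[-0.0019,0.0009,-0.0001],[0.8,1.8,0]]]'>/dev/null && python3 chk.py 3; python3 -c "
from h import *
plan(115,0,126,17.2);plan(115,0,122,16.5);plan(115,0,117,15.5)"
```

```text
t 12.2 loop(l) [115.3   0.3 137.8] grip(l) [-106.4    0.    74.4] pitch 19.9 yaw 0.1 roll -0.0 shank z at x=0 95.9 F [-0.4 -0.3 -0.6] loopW [ 0.658 -0.29   0.138] tcp [ 0.4516 -0.1979  0.0742]
dF 0.7
t 12.45 loop(l) [115.3   0.4 129.6] grip(l) [-1.085e+02  1.000e-01  7.410e+01] pitch 17.9 yaw 0.1 roll -0.0 shank z at x=0 92.3 F [-0.4 -0.  -0.8] loopW [ 0.658 -0.29   0.13 ] tcp [ 0.4497 -0.197   0.0741]
dF 1.0
plan (115, 0, 126, 17.2, 0) shift [-0.0009  0.0003 -0.0008] turn [ 0.29  0.64 -0.08] tcp [ 0.4488 -0.1967  0.0734] r 0.49
plan (115, 0, 122, 16.5, 0) shift [-0.0014  0.0006 -0.002 ] turn [ 0.58  1.28 -0.08] tcp [ 0.4483 -0.1964  0.0722] r 0.489
plan (115, 0, 117, 15.5, 0) shift [-0.0022  0.0009 -0.003 ] turn [ 0.99  2.19 -0.08] tcp [ 0.4475 -0.1961  0.0712] r 0.489
```

```bash
python3 -m jog '[[[-0.0005,0.0002,-0.0004],[0.15,0.32,0]],[[-0.0009,0.0003,-0.0008],[0.29,0.64,0]]]'>/dev/null; python3 chk.py 3 && python3 -m jog '[[[-0.0003,0.0001,-0.0006],[0.15,0.32,0]],[[-0.0005,0.0003,-0.0012],[0.29,0.64,0]]]'>/dev/null && python3 chk.py 3&& python3 -m jog '[[[-0.0004,0.0001,-0.0005],[0.2,0.45,0]],[[-0.0007,0.0003,-0.001],[0.4,0.9,0]]]'>/dev/null && python3 chk.py 3;  python3 -c "
from h import *
plan(115,0,117,15.5);plan(115,0,115,15.5)"
```

```text
t 12.6167 loop(l) [115.1   0.3 125.8] grip(l) [-109.4   -0.    73.2] pitch 17.2 yaw 0.1 roll 0.0 shank z at x=0 90.3 F [-0.6  0.4 -1.9] loopW [ 0.658 -0.29   0.126] tcp [ 0.4488 -0.1967  0.0733]
dF 2.0
t 12.7833 loop(l) [115.1   0.2 121.5] grip(l) [-110.1   -0.    71.9] pitch 16.4 yaw 0.1 roll 0.0 shank z at x=0 87.6 F [ 0.3  0.  -0.7] loopW [ 0.658 -0.29   0.122] tcp [ 0.4482 -0.1965  0.072 ]
dF 0.8
t 12.95 loop(l) [115.2   0.3 116.3] grip(l) [-110.8   -0.    70.7] pitch 15.4 yaw 0.1 roll 0.0 shank z at x=0 84.6 F [-0.2 -0.3  0.6] loopW [ 0.658 -0.29   0.116] tcp [ 0.4476 -0.1961  0.071 ]
dF 1.2
plan (115, 0, 117, 15.5, 0) shift [-0.      0.      0.0002] turn [-0.05 -0.1  -0.08] tcp [ 0.4475 -0.1961  0.0712] r 0.489
plan (115, 0, 115, 15.5, 0) shift [-0.      0.     -0.0018] turn [-0.05 -0.1  -0.08] tcp [ 0.4475 -0.1961  0.0692] r 0.489
```

```bash
M(){ python3 chk.py 3 | cut -c1-300; return ${PIPESTATUS[0]}; }
python3 -m jog '[[[-0.0009,0.0004,0],[0,0,0]]]'>/dev/null && M && python3 -m jog '[[[-0.0009,0.0004,0],[0,0,0]]]'>/dev/null && M && python3 -m jog '[[[-0.0009,0.0004,0],[0,0,0]]]'>/dev/null && M && python3 -m jog '[[[-0.0009,0.0004,0],[0,0,0]]]'>/dev/null && M;python3 -c "
from h import *
plan(115,0,115.6,16.5)"
```

```text
t 13.0333 loop(l) [114.6   0.3 116.3] grip(l) [-111.4    0.    70.7] pitch 15.4 yaw 0.1 roll 0.0 shank z at x=0 84.7 F [0.4 0.  0.6] loopW [ 0.658 -0.29   0.116] tcp [ 0.4471 -0.1959  0.0709]
dF 1.3
t 13.1167 loop(l) [113.8   0.3 116.4] grip(l) [-112.2    0.    70.7] pitch 15.4 yaw 0.1 roll 0.0 shank z at x=0 85.0 F [ 0.9 -0.3  0.2] loopW [ 0.657 -0.29   0.116] tcp [ 0.4464 -0.1955  0.071 ]
dF 1.1
t 13.2 loop(l) [113.2   0.3 116.8] grip(l) [-1.127e+02  1.000e-01  7.080e+01] pitch 15.5 yaw 0.1 roll 0.0 shank z at x=0 85.4 F [ 5.6 -1.8  1.2] loopW [ 0.656 -0.29   0.117] tcp [ 0.4459 -0.1953  0.0711]
dF 5.7
plan (115, 0, 115.6, 16.5, 0) shift [ 0.0024 -0.0011 -0.0053] turn [-0.44 -0.93 -0.07] tcp [ 0.4483 -0.1964  0.0658] r 0.489
```

The tip resists at 113.2 mm (+5.7 N outward), the board at 117: the bar is caught between them. Now I'll ease off and lower the shank onto the sill.

```bash
M(){ python3 chk.py 3.5 | cut -c1-300; return ${PIPESTATUS[0]}; }
python3 -m jog '[[[0.0015,-0.0007,-0.001],[-0.1,-0.2,0]],[[0.0017,-0.0008,-0.0025],[-0.2,-0.45,0]]]'>/dev/null && M && python3 -m jog '[[[0,0,-0.0007],[-0.1,-0.2,0]],[[0,0,-0.0014],[-0.15,-0.3,0]]]'>/dev/null && M && python3 -m jog '[[[0,0,-0.0007],[-0.07,-0.15,0]],[[0,0,-0.0014],[-0.15,-0.3,0]]]'>/dev/null && M;python3 -c "
from h import *
plan(115,0,115.6,16.5)"
```

```text
t 13.3667 loop(l) [114.9   0.3 116.4] grip(l) [-1.106e+02  1.000e-01  6.840e+01] pitch 16.0 yaw 0.1 roll 0.0 shank z at x=0 83.5 F [0.9 0.5 0.9] loopW [ 0.658 -0.29   0.116] tcp [ 0.4478 -0.1962  0.0686]
dF 2.0
t 13.5333 loop(l) [114.5   0.4 116.4] grip(l) [-1.107e+02  1.000e-01  6.690e+01] pitch 16.4 yaw 0.1 roll 0.0 shank z at x=0 82.7 F [-0.  -0.2  0.6] loopW [ 0.658 -0.29   0.116] tcp [ 0.4477 -0.1961  0.0671]
dF 1.3
t 13.7 loop(l) [114.2   0.4 116.3] grip(l) [-1.107e+02  1.000e-01  6.550e+01] pitch 16.7 yaw 0.1 roll -0.0 shank z at x=0 82.0 F [ 1.9  0.2 -1. ] loopW [ 0.657 -0.29   0.116] tcp [ 0.4477 -0.1961  0.0656]
dF 2.0
plan (115, 0, 115.6, 16.5, 0) shift [ 0.0005 -0.0003  0.0002] turn [ 0.1   0.19 -0.08] tcp [ 0.4483 -0.1964  0.0658] r 0.489
```

```bash
M(){ python3 chk.py 3.5 | cut -c1-300; return ${PIPESTATUS[0]}; }
python3 -m jog '[[[0.0004,-0.0002,-0.0008],[0,0,0]]]'>/dev/null && M && python3 -m jog '[[[0,0,-0.0008],[0,0,0]]]'>/dev/null && M
python3 -c "
from h import *
snap('scene','s9');snap('wrist','w9')
im=cv2.imread('pics/s9.png');cv2.imwrite('pics/s9d.png',cv2.resize(im[130:230,330:430],None,fx=6,fy=6,interpolation=cv2.INTER_CUBIC))"
```

```text
t 13.7833 loop(l) [114.4   0.3 115.5] grip(l) [-110.4    0.    64.6] pitch 16.7 yaw 0.1 roll -0.0 shank z at x=0 81.1 F [0.  0.9 1.5] loopW [ 0.658 -0.29   0.115] tcp [ 0.4479 -0.1963  0.0648]
dF 2.6
t 13.8667 loop(l) [114.5   0.3 114.7] grip(l) [-110.4    0.    63.8] pitch 16.7 yaw 0.1 roll -0.0 shank z at x=0 80.3 F [ 1.8 -0.6  2.5] loopW [ 0.658 -0.29   0.115] tcp [ 0.448  -0.1963  0.0639]
dF 3.4
```

View pics/w9.png

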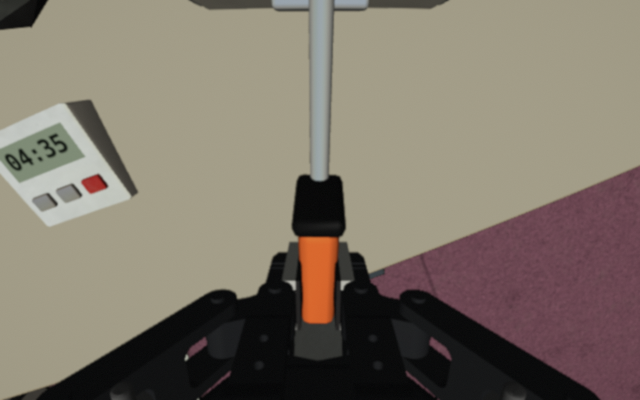

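View pics/s9d.png

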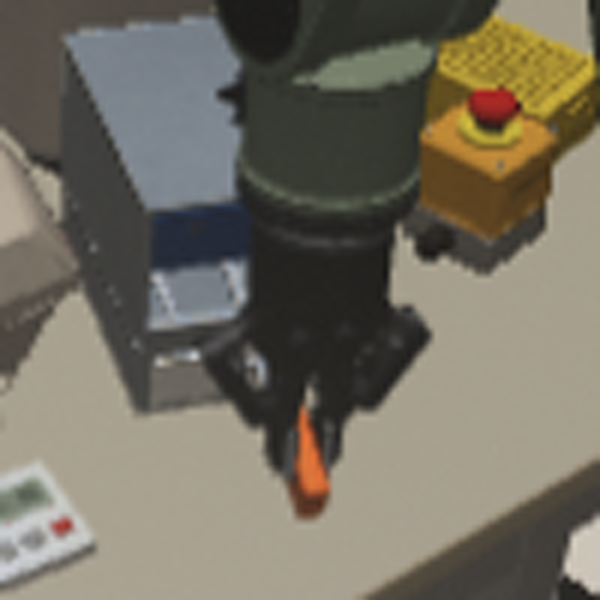

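The wrist view shows the shank (320) centred on the drawer pull (273–368, middle 320.5), so lateral alignment is good; timer at (65,165) is undisturbed. Upward force shows it resting. Releasing.

```bash
python3 -m jog '[[[0,0,0.0005],[0,0,0]],[[0,0,0.0005],[0,0,0]],[[0,0,0.0005],[0,0,0]],[[0,0,0.0005],[0,0,0]],[[0,0,0.0005],[0,0,0]]]' 100 20
python3 -m jog '[[[0,0,0],[0,0,0]],[[0,0,0],[0,0,0]],[[0,0,0],[0,0,0]]]' 
python3 -c "
from h import *
snap('wrist','w10');s=r.observe();print(s['ft_force'],-pose(s)[:3,2])"
```

```text
time: 14.38
tool_pos: [0.4479, -0.1962, 0.0644]
tcp_rot: [1.689, -2.607, -0.082]
ft_force: [0.2, 1.0, -0.4]
finger_gap: 0.607
time: 14.63
tool_pos: [0.4479, -0.1963, 0.0644]
tcp_rot: [1.689, -2.607, -0.082]
ft_force: [-0.2, -0.0, 0.5]
finger_gap: 0.61
[ 0.20943201 -0.0934042   0.12261043] [ 0.05773907 -0.02539088  0.99800877]
```

View pics/w10.png

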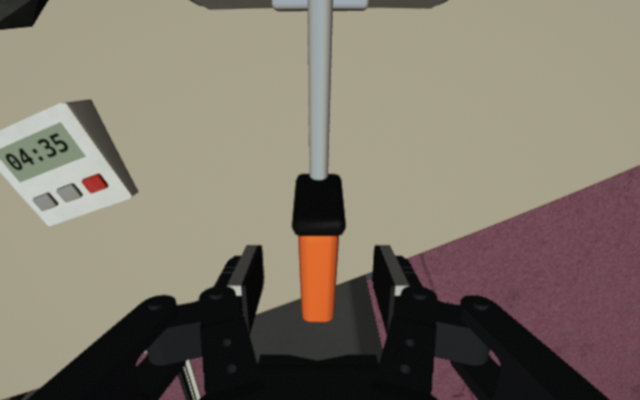

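The jaws are clear on both sides of the handle (258 and 378 vs 300–338), and the key did not move. Retreating straight up.

```bash
python3 -m jog '[[[0,0,0.01],[0,0,0]],[[0,0,0.025],[0,0,0]],[[0,0,0.045],[0,0,0]],[[0,0,0.07],[0,0,0]],[[0,0,0.1],[0,0,0]]]'
python3 -m jog '[[[-0.01,0.0,0.03],[0,0,0]],[[-0.02,0,0.06],[0,0,0]],[[-0.03,-0.02,0.08],[0,0,0]],[[-0.04,-0.05,0.1],[0,0,0]],[[-0.05,-0.08,0.1],[0,0,0]]]'
python3 -m jog '[[[0,-0.03,0],[0,0,0]],[[0,-0.06,0],[0,0,0]],[[0,-0.09,0],[0,0,0]],[[0,-0.12,0],[0,0,0]],[[0,-0.12,0],[0,0,0]]]'
python3 -c "
from h import *
snap('wrist','w11');snap('scene','s11')
im=cv2.imread('pics/s11.png');cv2.imwrite('pics/s11d.png',cv2.resize(im[130:230,330:430],None,fx=6,fy=6,interpolation=cv2.INTER_CUBIC))"
```

```text
time: 15.1
tool_pos: [0.4473, -0.196, 0.1654]
tcp_rot: [1.688, -2.606, -0.084]
ft_force: [0.3, -0.3, -0.2]
finger_gap: 0.611
time: 15.52
tool_pos: [0.3979, -0.2771, 0.27]
tcp_rot: [1.692, -2.607, -0.076]
ft_force: [1.0, -0.5, 0.1]
finger_gap: 0.606
time: 15.93
tool_pos: [0.3963, -0.4021, 0.2705]
tcp_rot: [1.685, -2.61, -0.074]
ft_force: [-0.7, 0.2, 1.1]
finger_gap: 0.608
```

View pics/s11.png

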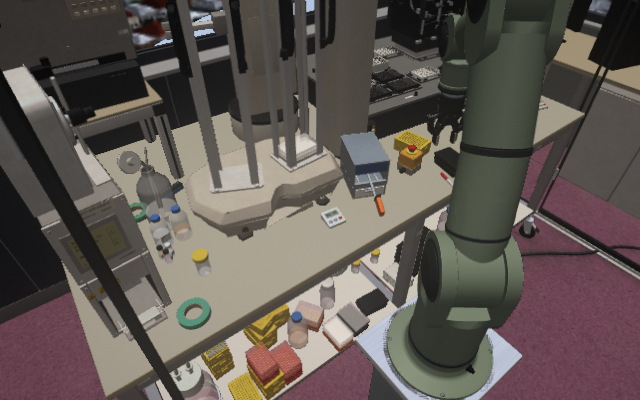

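View pics/s11d.png

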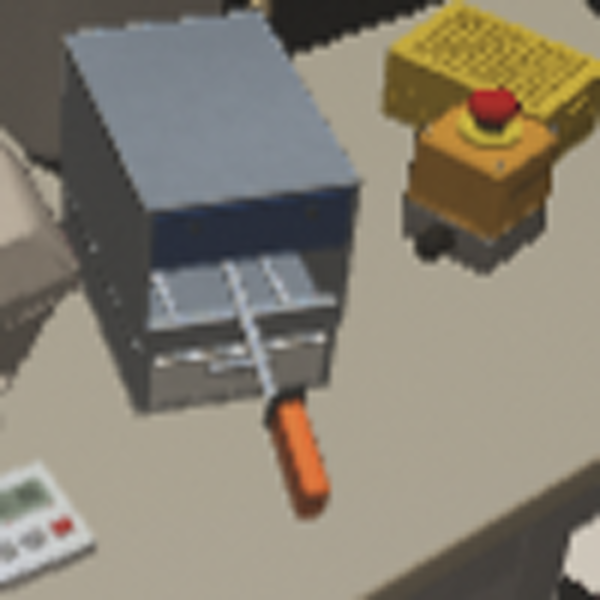

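The key hangs through the opening with its shank on the sill and the handle at (380,206), outside. That matches where it was before release. Timer, jar, tape and marker look unmoved, and the arm is clear.

```bash
python3 -c "
from h import *
print(r.observe()['ft_force'].round(1),r.observe()['time']);print(r.finish_job())"
```

```text
[-0.2  1.1 -0.8] 16.0333
the job is handed in; nothing more can be done
None
```

The pull key is hung on the brass hook, released, and the job was handed in at 16.0 s of the 56 s allowed. `finish_job` gives no verdict, so what follows is from my own readings.

**Finding the board:** I felt for it twice, at two loop heights, and met it at the same depth both times. The bar touched about 117 mm in, which puts the board face about 120.5 mm behind the locker's front. The highest force I read there was about 10 N, but forces were only read at the end of each small step.

**Hooking the loop:** I lowered the bar to about 115–116 mm above the bench. A gentle pull back met the hook's tip at 113.2 mm with 5.7 N, so the bar was caught between tip and board. I then set the shank on the sill until I felt light upward support, and opened the jaws.

**Last checks:**
- **Key:** the handle and shank stayed at the same pixels on release. In the final picture the shank lies through the opening on the sill, with the handle outside. The loop itself is hidden inside the locker, so its seating rests on the force readings and the arm's measured position.
- **Side alignment:** in the wrist picture taken before release, the shank lined up with the middle of the drawer pull to within a pixel.
- **Arm and other objects:** the arm is clear. The timer, jar and tape roll look unmoved. Only the marker's red cap shows past the arm, and it looks in place.

**What went wrong or disagreed:**
- The top camera was blocked throughout.
- My locker fit left about 1 px of error at the corners I used; I left out the foot corners, which disagreed by up to 2 px.
- A bug in my force-check script stopped one move early, with no effect on the key.

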